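# Unlock the bushing carrier and hold it clear of its jig

## Task

The nest of the assembly jig has to be wiped, so take the bushing carrier out of it: pull the lock pin up out of the carrier's centre tower, where it stands between the two catches and blocks them, and stand it fully home in the empty parking hole at the end of the jig. Then pinch the two black side catches of the carrier together with the fingers, lift the carrier straight up out of the nest with its four bushings in place, and finish still holding it there by the pinched catches, level and still, about 10 cm above its seat. Leave the tape measure, hex key and pliers lying where they are.

Things in the scene. Friction and masses are not known exactly. Their poses are not given: they have to be found in the camera images.
- jig: the jig, fixed to the bench: aluminium plate 206 x 124 x 12 mm. Origin on the bench top under the nest's centre; x points from the parking boss to the nest, y along the line of the two catches, z up. Dark guides, tops 28 mm above the bench, leave the carrier 1.5 mm play; two steel keepers, 30.5 to 50 mm out along +y and -y, tops 35 mm above the bench, hold the carrier's hooks under their lips
- nest_seat (a point): the place on the jig where the centre of the underside of the seated carrier lies, on the base plate, 12 mm above the bench
- parking_hole (a point): centre of the mouth of the parking hole, on top of the square boss (34 mm square, top 66 mm above the bench, 99 mm from the nest centre on the jig's -x side). Hole 16 mm in diameter with a 3 mm chamfer, upright, 54 mm deep; the pin's flange rests on the boss when the pin is fully home
- pin_knob (a point): centre of the black knob of the lock pin (loose, about 60 g), the place to grasp: 21 mm in diameter, straight for 23 mm, top 17 mm above this point; 23 mm below it the underside of a flange, 26 mm in diameter and 5 mm thick. z points up the pin. At the start the flange lies on the carrier's tower, 94 mm above the bench, and the shaft hangs in a 15 mm bore; 50 mm of lift frees it
- pin_flange (a point): centre of the underside of the pin's flange; below it is the steel shaft, 12 mm in diameter, 50 mm long, chamfered at the foot. Lies at the mouth of the parking hole when the pin is fully home
- carrier_grip (a point): centre of the carrier between its catch pads, the place to pinch, 57 mm above its underside, 69 mm above the bench at the start. y is the line along which the pads are pinched, z up. Carrier: loose, about 0.46 kg in all, grey plate 128 (x) x 76 x 14 mm with two bushings in pockets at either end (tops 24 mm above the underside); in the middle an aluminium tower 42 x 40 mm, 82 mm high
- catch_left_pad (a point): middle of the outer face of the black catch pad on the carrier's +y side, 24 mm wide (x) and 30 mm high, 31 mm out from the carrier's centre. The two pads measure 62 mm across, pinched fully home 48 mm; then the hooks are clear of the keepers and the carrier lifts straight out, carried by the pads
- catch_right_pad (a point): the same for the catch pad on the carrier's -y side
- catch_left (a joint): travel of the catch on the carrier's +y side, m: 0 sprung out (hooked), 0.007 pressed fully in against its stop; 4.5 mm frees the hook. Spring 2.1 N at the start, 4.6 N fully in. While the pin stands in the tower it can move 3 mm at most
- catch_right (a joint): the same for the catch on the carrier's -y side
- bushing_1: beige flanged bushing, 28 mm wide, 18 mm high, loose in a 8 mm deep pocket of the carrier; origin at the centre of its underside
- bushing_2: another such bushing
- bushing_3: another such bushing
- bushing_4: another such bushing
- tape_measure: tape measure, 64 x 69 x 32 mm, lying beside the jig; leave it alone
- hex_key: hex key, 37 x 120 x 8 mm, lying beside the jig; leave it alone
- pliers: pliers, 66 x 191 x 13 mm, lying to the right; leave them alone

How it is judged:
By the outcome, as a careful person would: the job done as asked, in the order asked, and still so for the second after the job is handed in, while the arm keeps its last pose, push and grip.
It also fails if it takes over 51 s, if anything falls off the work surface, if the arm or the gripper's body presses on something with over 40 N, if the wrist force passes 120 N, or if a joint passes its speed limit or range.

## Robot

A 6-joint arm with a two-finger parallel gripper is mounted at the origin on a cart in front of the work surface, level with it; the furniture and walls round the work are solid. World frame = base frame: x ahead of the robot, y to its left, z up, the work surface at z = 0. Lengths are in m, angles in rad, forces in N, time in s.
With the tool pointing down it reaches from about 0.3 to 1 m from the base axis. Payload 5.1 kg.
Tool frame: the origin (TCP) lies on the centre line of the jaws, within the pads' length; the fingertips stand 19 mm ahead of it and the grasp point (between the pads) is the TCP; x points along the fingers, y is the direction in which the jaws open and shut, and the axes are right-handed (so a half turn about x gives the same grasp; the last joint's range is limited). The gripper opens to 95 mm and grips with 3 to 60 N. Pads are 20 mm wide; open, the fingers measure 119 mm over their backs; the gripper's body (75 mm by 180 mm) begins 59 mm behind the grasp point.
Start: joints at [-1.307, 0.124, 1.65, -0, 1.367, -0.083], TCP at [0.221, -0.611, 0.234] pointing down, gripper open.
Joint ranges: [-2.61, 2.61], [-1.02, 2.33], [0.03, 2.71], [-1.35, 4.49], [0.32, 2.68], [-2.91, 2.91]. Speed limits (rad/s): [2.57, 2.57, 3.14, 3.14, 3.14, 3.14].

## Interface

Orientations are given as a unit quaternion [w, x, y, z].
In Python, from workcell import sensors, vision, order gives the robot as it stands.
- The arm moves only by the tool apply_moves, never from a script. Its argument "targets" is a list that holds one entry, the list of rows, each a list of 6 numbers: the shift along the tool's x, y, z in cm, then the turn, a rotation vector about the tool's x, y, z in rad. In form: [[[dx, dy, dz, ax, ay, az], ...]]. A call has 1 to 8 rows; each row is the pose to reach, as a shift and turn from the pose commanded when the call began, along the tool's axes at that moment; what a row does not reach only later rows make up. A row lasts 1/8 s, in which the tool goes at most 62.5 mm and 10.7 degrees, less where a joint would pass 70% of its speed; a pose out of reach is approached as far as the arm can. A call with a gripper value outside its range is refused whole. "fingers" is the gripper's target within -1 to 1 (fully open at 1, half-way at 0, shut at -1), set as the call begins (left out, the last holds). The fingers move at their own pace and stop on an object; "newtons" is the grip in N (left out, the last holds). Time passes only in rows, so rows that repeat a pose let the fingers close. It gives the time, the measured TCP pose, the force and the opening at its end, in the units of the state.
- sensors.get_obs(): the state, without advancing time (a new reading comes with each control period).
- vision.get_image(name): name is "side" or "top"; returns a dict with "pixels" (480x640x3 uint8, red, green, blue), "fx", "fy", "cx", "cy" (pixels), "distortion" ([k1, k2, p1, p2, k3] as OpenCV has them; the pictures are not rectified), "cam_to_world" (4x4, takes a point from camera to world coordinates). Camera axes: x right, y up, looking along -z (the intrinsics and any distortion apply to the point x, -y, -z); pixel columns grow to the right and rows downward; lengths in m; the calibration is good to about 2 mm. A picture is of the moment at which its call begins. There is no depth.
- order.job_done(): hands the job in, once; it reports no verdict.
The state is a dict: "time_s": time; "joints": joint angles; "joint_vel": joint speeds; "joint_efforts": joint torques, N m; "tool_pos": TCP position; "orientation": TCP orientation; "ft_force": force on the tool from outside, world axes, zero at the start; "moment": the same for the moment, N m; "grip_width": finger opening in m.
Only numpy, scipy, OpenCV 4.12 (cv2) and the standard library are available. Lean on these libraries where they do the work, as an engineer would, in place of code of your own. Each camera call takes 0.05 s, during which the arm holds its last target.

## Working session

There is one attempt and no reset: what is moved stays moved. The work goes in short steps, Python scripts to look and compute and a tool call to move; the robot and the scene stay as the last step left them, time stands still between calls to the robot, and variables do not carry over. Pictures are saved under pics/ and viewed, and the job is handed in when it is done.

Besides the shell and the picture viewer there is one more tool, called after ">>>" as a command line: name --argument value ..., lists and objects as JSON in quotes. apply_moves: Moves the arm, as the interface text tells. Its arguments: {"type":"object","properties":{"targets":{"type":"array","items":{"type":"array","items":{"type":"array","items":{"type":"number"}}}},"fingers":{"type":"number"},"newtons":{"type":"number"}},"required":["targets"]}

```bash
mkdir -p pics; ls; python3 - <<'E'
from workcell import sensors, vision
import cv2
print(sensors.get_obs())
for n in ("side","top"):
    d=vision.get_image(n); cv2.imwrite(f"pics/{n}0.png",d["pixels"][:,:,::-1])
    print({k:v for k,v in d.items() if k!="pixels"})
E
```

```text
pics
{'time_s': 0.0, 'joints': array([-1.30662587e+00,  1.24502774e-01,  1.65163244e+00, -4.33875946e-05,
        1.36753658e+00, -8.25938048e-02]), 'joint_vel': array([ 0.00014719, -0.00019929,  0.00097472,  0.0008055 , -0.0002913 ,
       -0.00078468]), 'joint_efforts': array([ 2.06019409e-03, -4.17598772e+01, -3.59933531e+01,  7.74949626e-02,
        4.91957681e-02, -1.85388749e-04]), 'tool_pos': array([ 0.2207153 , -0.6107427 ,  0.23241311]), 'orientation': array([-0.12125866, -0.69642256, -0.12272005,  0.69658577]), 'ft_force': array([ 0.76545157, -0.82629577, -0.52300113]), 'moment': array([-0.0209864 ,  0.00250662,  0.02744215]), 'grip_width': 0.09456599002871892}
{'fx': 505.2030250645197, 'fy': 505.2030250645197, 'cx': 328.68564475340486, 'cy': 239.73208429547807, 'distortion': array([-0.05337267,  0.        ,  0.        ,  0.        ,  0.        ]), 'cam_to_world': array([[-0.99963065,  0.02440878, -0.0119486 ,  0.52658166],
       [-0.02150944, -0.44188212,  0.89681522,  0.89884609],
       [ 0.01661029,  0.89674099,  0.44224393,  0.57308711],
       [ 0.        ,  0.        ,  0.        ,  1.        ]])}
{'fx': 442.05941709886787, 'fy': 442.05941709886787, 'cx': 315.5696937505428, 'cy': 236.6706973940735, 'distortion': array([-0.02579586,  0.        ,  0.        ,  0.        ,  0.        ]), 'cam_to_world': array([[ 0.00633357,  0.99040258, -0.13806741,  0.40657926],
       [-0.99979953,  0.00889435,  0.01793824, -0.04889067],
       [ 0.0189941 ,  0.13792612,  0.99026037,  1.10871461],
       [ 0.        ,  0.        ,  0.        ,  1.        ]])}
```

View pics/side0.png

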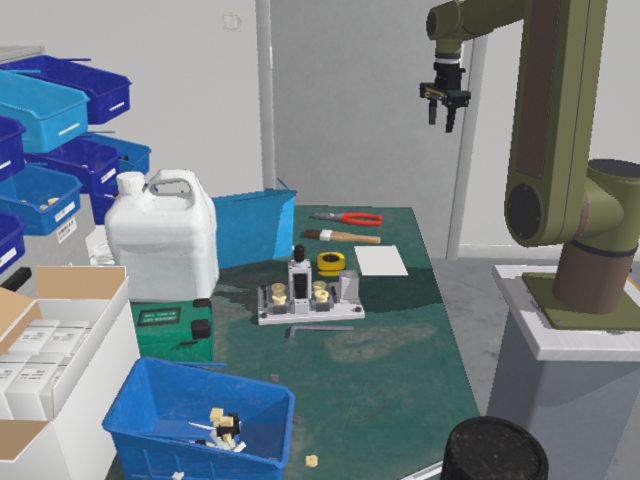

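View pics/top0.png

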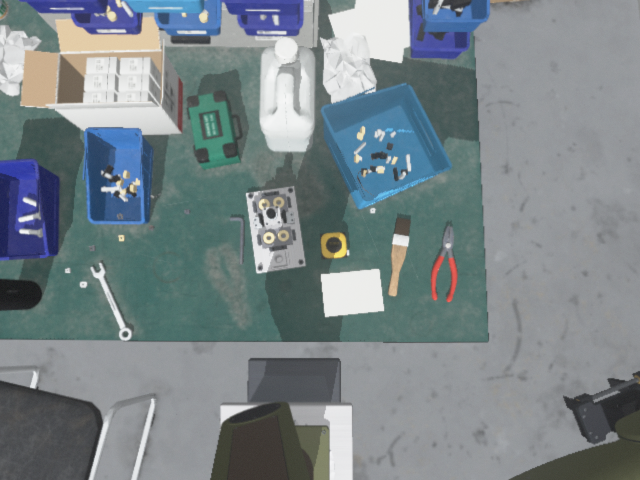

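The side view shows the jig near (312,295) and the knob at (299,252). In the top view the jig is near (275,228), with its boss at the lower end near (280,262) and the pin near (271,213). I'll zoom in.

```bash
python3 - <<'E'
import cv2
a=cv2.imread("pics/side0.png")[235:335,240:380]; cv2.imwrite("pics/side0z.png",cv2.resize(a,None,fx=5.6,fy=5.6,interpolation=cv2.INTER_CUBIC))
a=cv2.imread("pics/top0.png")[180:280,225:325]; cv2.imwrite("pics/top0z.png",cv2.resize(a,None,fx=6,fy=6,interpolation=cv2.INTER_CUBIC))
E
```

```text
(no output)
```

View pics/side0z.png

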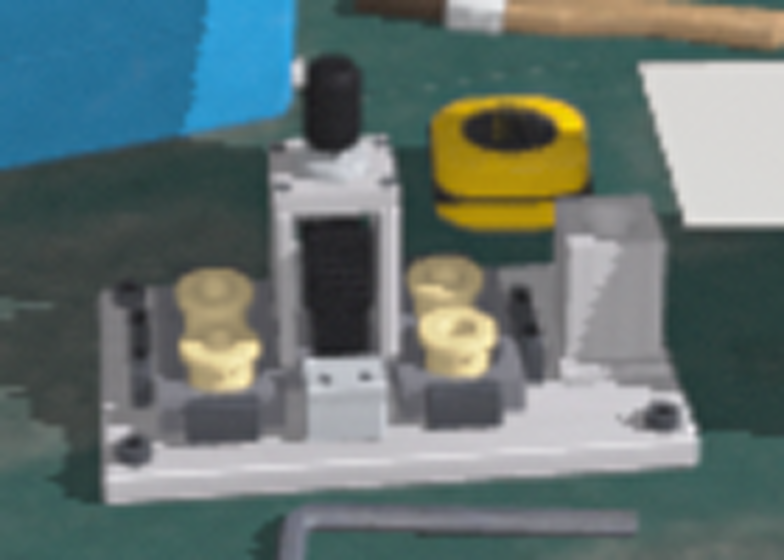

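View pics/top0z.png

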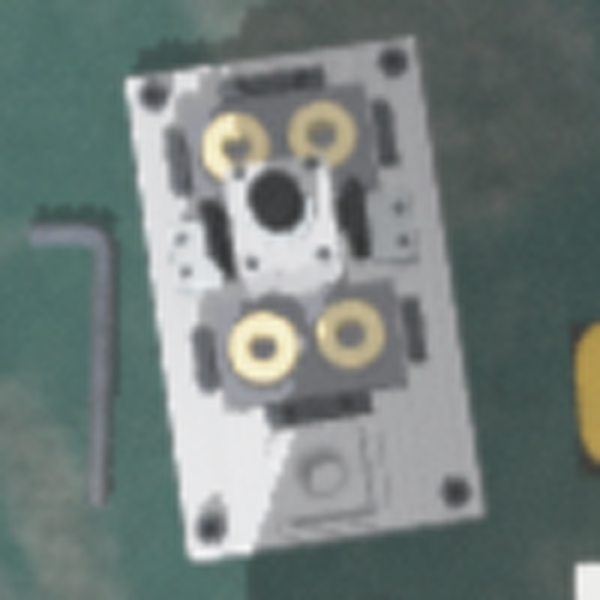

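```bash
cat > h.py <<'E'
import numpy as np, cv2
from scipy.optimize import least_squares
def proj(d,P):
    P=np.atleast_2d(P); T=np.linalg.inv(d["cam_to_world"]); c=P@T[:3,:3].T+T[:3,3]
    c=c*[1,-1,-1]; K=np.array([[d["fx"],0,d["cx"]],[0,d["fy"],d["cy"]],[0,0,1]])
    return cv2.projectPoints(c.reshape(-1,1,3),np.zeros(3),np.zeros(3),K,d["distortion"])[0].reshape(-1,2)
def ray(d,uv):
    K=np.array([[d["fx"],0,d["cx"]],[0,d["fy"],d["cy"]],[0,0,1]])
    n=cv2.undistortPoints(np.array([[uv]],float),K,d["distortion"])[0,0]
    T=d["cam_to_world"]; return T[:3,3], T[:3,:3]@np.array([n[0],-n[1],-1])
def at_z(d,uv,z):
    o,r=ray(d,uv); return o+r*(z-o[2])/r[2]
def uz(p,s,off): return (np.array(p)+.5)/s-.5+off
def tri(d1,u1,d2,u2):
    o1,r1=ray(d1,u1);o2,r2=ray(d2,u2)
    A=np.stack([r1,-r2],1);s=np.linalg.lstsq(A,o2-o1,rcond=None)[0]
    a=o1+r1*s[0];b=o2+r2*s[1];return (a+b)/2,np.linalg.norm(a-b)
E
cat > fit.py <<'E'
from h import *
from workcell import vision
S=vision.get_image("side");T=vision.get_image("top")
t=lambda p:uz(p,6,[225,180]); s=lambda p:uz(p,5.6,[240,235])
print("knob top", at_z(T,t((275,200)),.134), at_z(S,s((335,66)),.134), tri(T,t((275,200)),S,s((335,66))))
print("hole", at_z(T,t((323,475)),.066), at_z(S,s((615,213)),.066), tri(T,t((323,475)),S,s((615,213))))
# jig-frame points; c = plate centre offset
obs=[(T,t((125,78)),('e',1,1)),(T,t((413,37)),('e',1,-1)),(T,t((485,513)),('e',-1,-1)),(T,t((188,558)),('e',-1,1)),
(T,t((323,475)),(-.099,0,.066)),(T,t((281,212)),(0,0,.094)),(T,t((275,200)),(0,0,.134)),
(S,s((335,66)),(0,0,.134)),(S,s((615,213)),(-.099,0,.066)),(S,s((105,478)),('e',1,1)),(S,s((697,440)),('e',-1,1)),(S,s((100,290)),('e',1,-1))]
def res(q,full=False):
    x,y,a,c=q[:4];R=np.array([[np.cos(a),-np.sin(a)],[np.sin(a),np.cos(a)]])
    o=[]
    for d,u,p in obs:
        P=np.array(p if p[0]!='e' else (c+p[1]*.103,p[2]*.062,.012),float)
        P[:2]=R@P[:2]+[x,y]
        dv=np.array(q[4:6] if d is T else q[6:8])
        o.append(proj(d,P)[0]+dv-u)
    o=np.array(o); return o if full else np.r_[o.ravel(),np.array(q[4:8])/2]
r=least_squares(res,[.45,.05,-.1,-.02,0,0,0,0],loss="soft_l1")
print(r.x);print(res(r.x,True).round(1))
E
python3 fit.py
```

```text
knob top [0.59528696 0.03493999 0.134     ] [0.59371273 0.04020692 0.134     ] (array([0.59491626, 0.03515107, 0.13157815]), np.float64(0.0016488682011231888))
hole [0.49851131 0.01966673 0.066     ] [0.49548275 0.01755145 0.066     ] (array([0.49696941, 0.01968301, 0.06741   ]), np.float64(0.0028338746312942266))
[ 0.59494506  0.03534341  0.15934673 -0.01739203 -0.12051796 -0.60842897
  0.60830672  0.65184962]
[[-0.3 -0.2]
 [ 0.2 -0.4]
 [ 0.3  0.3]
 [ 0.2  0.3]
 [-0.1 -0.1]
 [ 0.1  0.8]
 [-0.3 -0.5]
 [ 0.2 -0.5]
 [-0.2  1.2]
 [-0.3  0. ]
 [ 0.4 -0.1]
 [-0.2 -0.3]]
```

```bash
cat > mv.py <<'E'
import sys,numpy as np
from scipy.spatial.transform import Rotation as Ro
from workcell import sensors
def rel(p,yaw=.159):
    o=sensors.get_obs(); q=o["orientation"]; R=Ro.from_quat([q[1],q[2],q[3],q[0]])
    best=None
    for s in (1,-1):
        x=np.array([0,0,-1.]);y=s*np.array([-np.sin(yaw),np.cos(yaw),0]);z=np.cross(x,y)
        G=Ro.from_matrix(np.stack([x,y,z],1)); rv=(R.inv()*G).as_rotvec()
        if best is None or np.linalg.norm(rv)<np.linalg.norm(best): best=rv
    d=R.inv().apply(np.array(p)-o["tool_pos"])*100
    print("t",o["time_s"],"pos",o["tool_pos"].round(4),"w",o["grip_width"],"F",o["ft_force"].round(1)); print("axes",R.as_matrix().round(3).tolist())
    print("shift cm",d.round(2),"rot",best.round(4),"j6",o["joints"].round(3))
if __name__=="__main__": rel([float(v) for v in sys.argv[1:4]])
E
python3 mv.py .595 .0353 .23
```

```text
t 0.2 pos [ 0.2208 -0.611   0.2329] w 0.09517135661950736 F [0.1 0.5 0.2]
axes [[-0.0, 0.34, -0.94], [0.001, -0.94, -0.34], [-1.0, -0.001, -0.0]]
shift cm [  0.36 -48.06 -57.16] rot [ 0.1878 -0.      0.0013] j6 [-1.307  0.124  1.651  0.     1.367 -0.083]
```

>>> apply_moves --targets '[[[0.4, -48.0, -57.2, 0.188, 0, 0], [0.4, -48.0, -57.2, 0.188, 0, 0], [0.4, -48.0, -57.2, 0.188, 0, 0], [0.4, -48.0, -57.2, 0.188, 0, 0], [0.4, -48.0, -57.2, 0.188, 0, 0], [0.4, -48.0, -57.2, 0.188, 0, 0], [0.4, -48.0, -57.2, 0.188, 0, 0], [0.4, -48.0, -57.2, 0.188, 0, 0]]]' --fingers 1

```text
time_s: 1.2
tool_pos: [0.4725, -0.177, 0.2311]
orientation: [0.056, 0.705, 0.056, -0.705]
ft_force: [0.7, -1.0, -0.2]
grip_width: 0.0951
```

```bash
python3 mv.py .595 .0353 .20
```

```text
t 1.2 pos [ 0.4725 -0.177   0.2311] w 0.09510396907225736 F [ 0.7 -1.  -0.2]
axes [[0.001, 0.158, -0.987], [-0.0, -0.987, -0.158], [-1.0, 0.0, -0.001]]
shift cm [  3.11 -19.03 -15.45] rot [-0.0004 -0.0005 -0.0005] j6 [-0.465 -0.203  1.972 -0.     1.372  0.947]
```

>>> apply_moves --targets '[[[2.0, -18.5, -15.0, 0, 0, 0], [2.0, -18.5, -15.0, 0, 0, 0], [2.0, -18.5, -15.0, 0, 0, 0], [2.0, -18.5, -15.0, 0, 0, 0], [2.0, -18.5, -15.0, 0, 0, 0], [2.0, -18.5, -15.0, 0, 0, 0]]]'

```text
time_s: 1.95
tool_pos: [0.5904, 0.0275, 0.2106]
orientation: [-0.056, -0.705, -0.056, 0.705]
ft_force: [0.3, 0.2, -0.5]
grip_width: 0.0951
```

```bash
python3 mv.py .595 .0353 .18; python3 - <<'E'
from workcell import vision
import cv2
for n,(y,x) in (("side",(180,230)),("top",(160,205))):
    a=vision.get_image(n)["pixels"][y:y+150,x:x+150,::-1]; cv2.imwrite(f"pics/{n}1.png",cv2.resize(a,None,fx=4,fy=4,interpolation=cv2.INTER_CUBIC))
E
```

```text
t 1.95 pos [0.5904 0.0275 0.2106] w 0.09509615883869399 F [ 0.3  0.2 -0.5]
axes [[-0.001, 0.159, -0.987], [-0.0, -0.987, -0.159], [-1.0, 0.0, 0.001]]
shift cm [ 3.06 -0.7  -0.58] rot [ 0.0003  0.0009 -0.0002] j6 [-0.044  0.011  1.808 -0.     1.323  1.367]
```

View pics/side1.png

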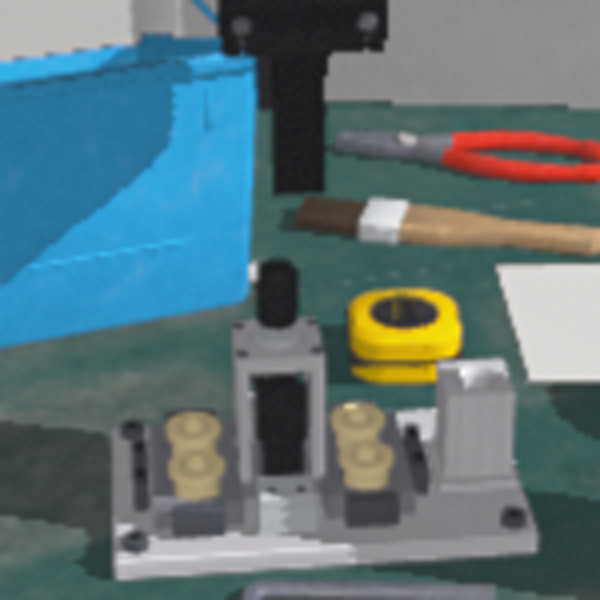

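View pics/top1.png

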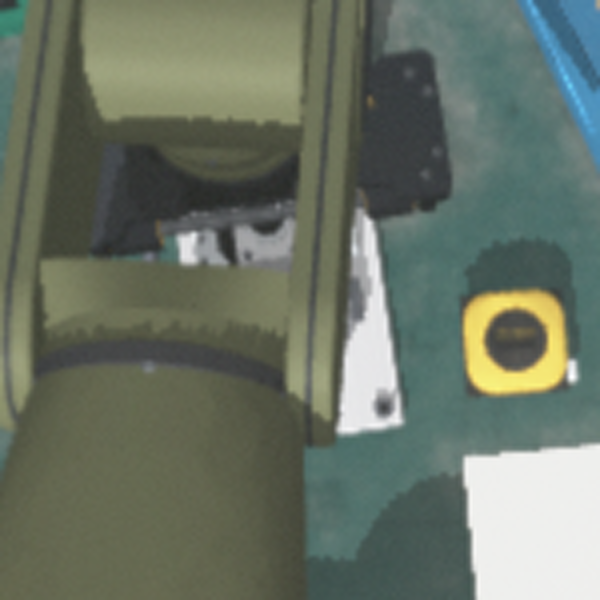

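The side view shows the finger tip at zoom (299,190) above the knob at (277,270). In the top view the arm hides the nest. I'll align over the knob next.

>>> apply_moves --targets '[[[3.1, -0.3, -0.3, 0, 0, 0], [3.1, -0.3, -0.3, 0, 0, 0], [3.1, -0.3, -0.3, 0, 0, 0], [3.1, -0.3, -0.3, 0, 0, 0]]]'

```text
time_s: 2.55
tool_pos: [0.5939, 0.0305, 0.1816]
orientation: [0.056, 0.706, 0.056, -0.704]
ft_force: [-0.5, -0.4, -0.4]
grip_width: 0.0951
```

```bash
python3 mv.py .595 .0353 .123; python3 - <<'E'
from workcell import vision,sensors
import cv2
from h import *
d=vision.get_image("side")
p=sensors.get_obs()["tool_pos"]; print(p)
a=d["pixels"][180:330,230:380,::-1]
b=cv2.resize(a,None,fx=4,fy=4,interpolation=cv2.INTER_CUBIC)
y=np.array([-np.sin(.159),np.cos(.159),0]);x=np.array([np.cos(.159),np.sin(.159),0])
for s in (-1,1):
  for w in (-.01,.01):   # pad tips inner
    u=proj(d,p+s*y*.0475+w*x-[0,0,.019])[0]; v=((u-[230,180]+.5)*4-.5); cv2.circle(b,tuple(int(i) for i in v.round()),2,(0,0,255) if s>0 else (0,255,255),-1)
for w in (-.0105,.0105):
    u=proj(d,np.array([.595,.0353,.129])+w*x)[0]; v=((u-[230,180]+.5)*4-.5); cv2.circle(b,tuple(int(i) for i in v.round()),2,(0,255,0),-1)
cv2.imwrite("pics/side2.png",b)
E
```

```text
t 2.55 pos [0.5939 0.0305 0.1816] w 0.09510325610617974 F [-0.5 -0.4 -0.4]
axes [[0.002, 0.157, -0.988], [-0.0, -0.988, -0.157], [-1.0, 0.001, -0.002]]
shift cm [ 5.86 -0.46 -0.18] rot [-0.001  -0.0023 -0.0005] j6 [-0.039  0.04   1.829 -0.     1.271  1.374]
[0.59383459 0.03061801 0.18146444]
```

View pics/side2.png

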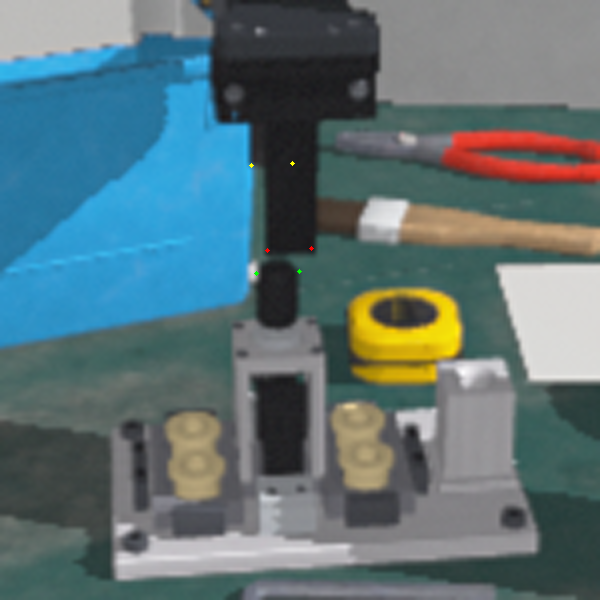

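>>> apply_moves --targets '[[[3.0, -0.4, -0.1, 0, 0, 0], [3.0, -0.4, -0.1, 0, 0, 0], [5.8, -0.4, -0.1, 0, 0, 0], [5.8, -0.4, -0.1, 0, 0, 0], [5.8, -0.4, -0.1, 0, 0, 0]]]'

```text
time_s: 3.22
tool_pos: [0.5943, 0.035, 0.1235]
orientation: [0.056, 0.705, 0.056, -0.704]
ft_force: [0.2, 0.7, 0.4]
grip_width: 0.0946
```

```bash
python3 mv.py .595 .0353 .123; python3 - <<'E'
from workcell import vision
import cv2
a=vision.get_image("side")["pixels"][180:330,230:380,::-1]
cv2.imwrite("pics/side3.png",cv2.resize(a,None,fx=4,fy=4,interpolation=cv2.INTER_CUBIC))
E
```

```text
t 3.225 pos [0.5943 0.035  0.1235] w 0.09462529182751947 F [0.2 0.7 0.4]
axes [[0.002, 0.158, -0.987], [-0.0, -0.987, -0.158], [-1.0, 0.0, -0.002]]
shift cm [ 0.05 -0.02 -0.07] rot [-0.0002 -0.0017 -0.0004] j6 [-0.031  0.097  1.872 -0.     1.171  1.381]
```

View pics/side3.png

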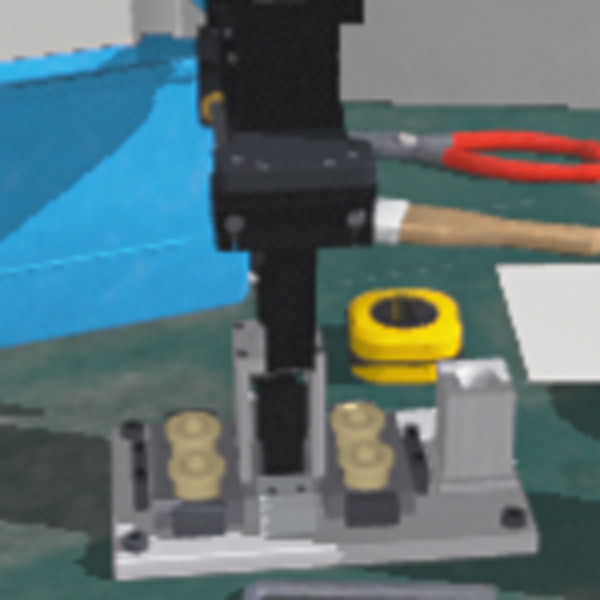

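The near finger hangs in front of the tower at zoom (288,370) and is lined up, so I'll close on the knob.

>>> apply_moves --targets '[[[0.0, 0, 0, 0, 0, 0], [0, 0, 0, 0, 0, 0], [0, 0, 0, 0, 0, 0], [0, 0, 0, 0, 0, 0], [0, 0, 0, 0, 0, 0], [0, 0, 0, 0, 0, 0], [0, 0, 0, 0, 0, 0], [0, 0, 0, 0, 0, 0]]]' --fingers -1 --newtons 12

```text
time_s: 4.28
tool_pos: [0.5936, 0.0351, 0.122]
orientation: [-0.056, -0.705, -0.056, 0.705]
ft_force: [0.8, -0.5, -0.6]
grip_width: 0.0208
```

```bash
python3 mv.py .595 .0353 .123; python3 - <<'E'
from workcell import vision
import cv2
a=vision.get_image("side")["pixels"][180:330,230:380,::-1]
cv2.imwrite("pics/side4.png",cv2.resize(a,None,fx=4,fy=4,interpolation=cv2.INTER_CUBIC))
E
```

```text
t 4.275 pos [0.5936 0.0351 0.122 ] w 0.020795672480964488 F [ 0.8 -0.5 -0.6]
axes [[-0.0, 0.158, -0.987], [0.0, -0.987, -0.158], [-1.0, -0.0, 0.0]]
shift cm [-0.1   0.   -0.15] rot [-0.0003  0.      0.0001] j6 [-0.031  0.098  1.874  0.     1.17   1.381]
```

View pics/side4.png

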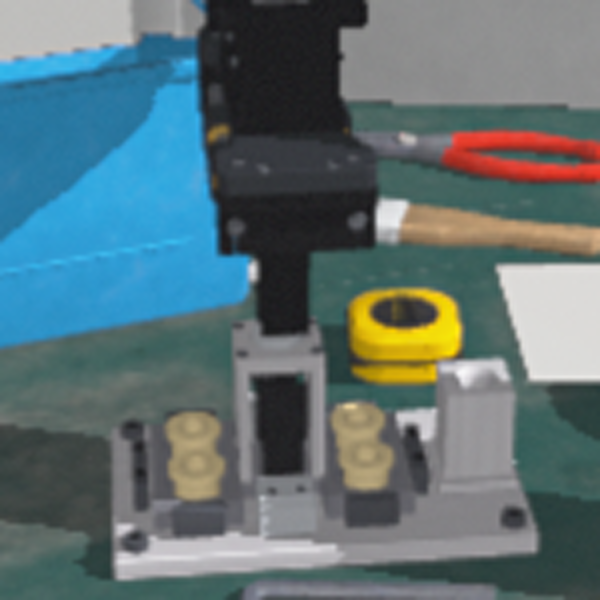

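The opening reads 20.8 mm, so the knob is gripped. Now the lift.

>>> apply_moves --targets '[[[0, 0, 0, 0, 0, 0], [-1.0, 0, 0, 0, 0, 0], [-2.5, 0, 0, 0, 0, 0], [-4.0, 0, 0, 0, 0, 0], [-5.5, 0, 0, 0, 0, 0], [-7.0, 0, 0, 0, 0, 0], [-7.0, 0, 0, 0, 0, 0], [-7.0, 0, 0, 0, 0, 0]]]' --newtons 25

```text
time_s: 5.32
tool_pos: [0.5933, 0.0351, 0.1916]
orientation: [-0.056, -0.705, -0.056, 0.705]
ft_force: [0.2, -0.8, -0.2]
grip_width: 0.0204
```

```bash
python3 mv.py .4972 .0197 .193; python3 - <<'E'
from workcell import vision
import cv2
a=vision.get_image("side")["pixels"][180:330,230:380,::-1]
cv2.imwrite("pics/side5.png",cv2.resize(a,None,fx=4,fy=4,interpolation=cv2.INTER_CUBIC))
E
```

```text
t 5.325 pos [0.5933 0.0351 0.1916] w 0.02035073799626213 F [ 0.2 -0.8 -0.2]
axes [[-0.001, 0.158, -0.987], [0.0, -0.987, -0.158], [-1.0, -0.0, 0.001]]
shift cm [-0.14 -0.    9.73] rot [-0.0002  0.0007  0.0001] j6 [-0.031  0.033  1.819 -0.     1.291  1.381]
```

View pics/side5.png

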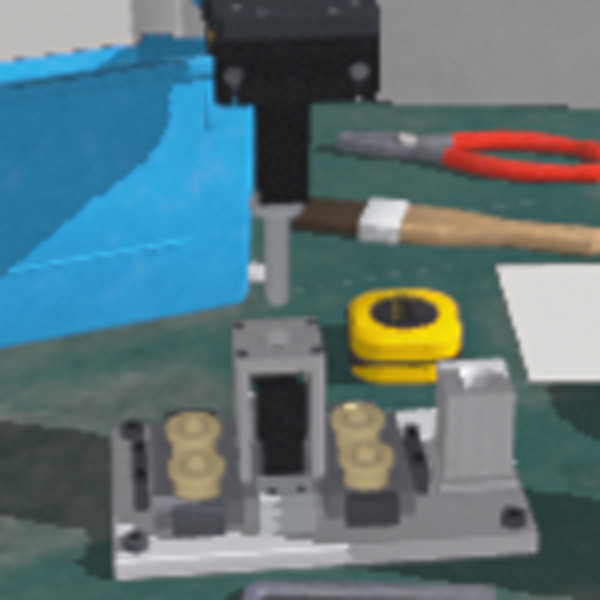

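>>> apply_moves --targets '[[[0, 0, 5.0, 0, 0, 0], [0, 0, 9.85, 0, 0, 0], [0, 0, 9.85, 0, 0, 0], [0, 0, 9.85, 0, 0, 0], [0, 0, 9.85, 0, 0, 0]]]'

```text
time_s: 6.0
tool_pos: [0.4973, 0.0196, 0.1922]
orientation: [0.056, 0.705, 0.056, -0.705]
ft_force: [0.7, -0.5, 0.1]
grip_width: 0.0204
```

```bash
python3 mv.py .4972 .0197 .145; python3 - <<'E'
from workcell import vision
import cv2
for n,(y,x) in (("side",(180,250)),("top",(180,225))):
    a=vision.get_image(n)["pixels"][y:y+150,x:x+150,::-1]; cv2.imwrite(f"pics/{n}6.png",cv2.resize(a,None,fx=4,fy=4,interpolation=cv2.INTER_CUBIC))
E
```

```text
t 6.0 pos [0.4973 0.0196 0.1922] w 0.020359861644186635 F [ 0.7 -0.5  0.1]
axes [[0.0, 0.158, -0.987], [0.0, -0.987, -0.158], [-1.0, 0.0, -0.0]]
shift cm [ 4.72 -0.02  0.01] rot [-0.     -0.0005 -0.0001] j6 [-0.069 -0.191  2.027  0.     1.304  1.343]
```

View pics/side6.png

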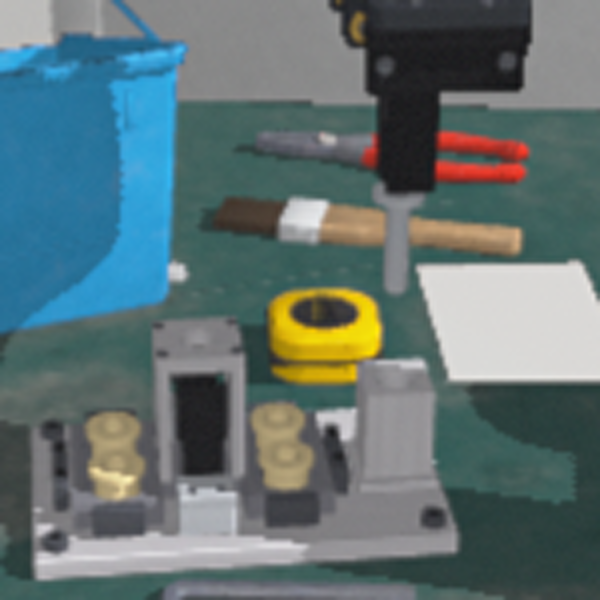

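View pics/top6.png

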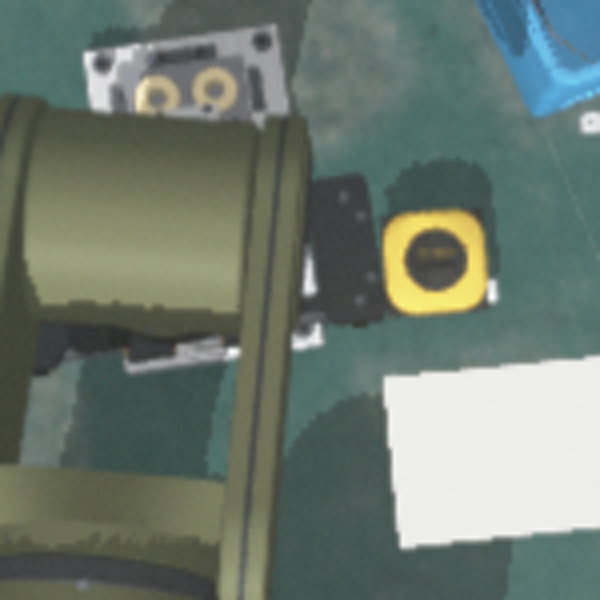

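```bash
python3 - <<'E'
from workcell import vision
from h import *
d=vision.get_image("side")
for P in ([.4972,.0197,.066],[.4972,.0197,.1135],[.4972,.0237,.1135],[.595,.0353,.094]):
    print(P,((proj(d,P)[0]-[250,180]+.5)*4-.5).round(1))
E
```

```text
[0.4972, 0.0197, 0.066] [395.8 374.1]
[0.4972, 0.0197, 0.1135] [399.1 290.1]
[0.4972, 0.0237, 0.1135] [399.2 293.9]
[0.595, 0.0353, 0.094] [198.  335.3]
```

```bash
python3 - <<'E'
from workcell import vision
import cv2
a=vision.get_image("side")["pixels"][220:300,320:370,::-1]; cv2.imwrite("pics/side7.png",cv2.resize(a,None,fx=7,fy=7,interpolation=cv2.INTER_LANCZOS4))
E
```

```text
(no output)
```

View pics/side7.png

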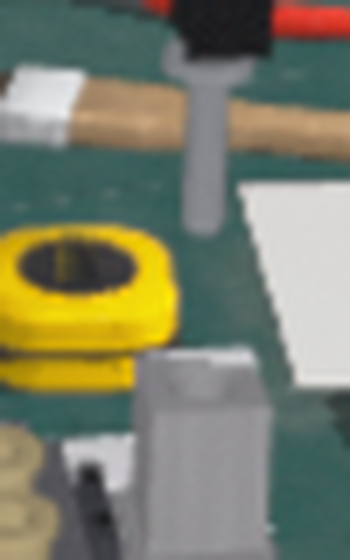

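The foot at (203,225) extrapolates to x≈198 at mouth height, and the hole is at about (199,380), so it is aligned. I'll lower gradually.

>>> apply_moves --targets '[[[2.0, 0, 0, 0, 0, 0], [4.0, 0, 0, 0, 0, 0], [4.8, 0, 0, 0, 0, 0], [5.4, 0, 0, 0, 0, 0], [6.0, 0, 0, 0, 0, 0], [6.0, 0, 0, 0, 0, 0]]]'

```text
time_s: 6.95
tool_pos: [0.4962, 0.0195, 0.1318]
orientation: [-0.056, -0.705, -0.056, 0.705]
ft_force: [-0.0, 0.4, -0.3]
grip_width: 0.0206
```

```bash
python3 mv.py .4972 .0197 .094; python3 - <<'E'
from workcell import vision
import cv2
a=vision.get_image("side")["pixels"][220:300,320:370,::-1]; cv2.imwrite("pics/side8.png",cv2.resize(a,None,fx=7,fy=7,interpolation=cv2.INTER_LANCZOS4))
E
```

```text
t 6.95 pos [0.4962 0.0195 0.1318] w 0.02060156754446935 F [-0.   0.4 -0.3]
axes [[-0.0, 0.158, -0.987], [0.0, -0.987, -0.158], [-1.0, -0.0, 0.0]]
shift cm [ 3.78 -0.   -0.1 ] rot [-0.0002  0.0002  0.0001] j6 [-0.069 -0.133  2.083  0.     1.191  1.343]
```

View pics/side8.png

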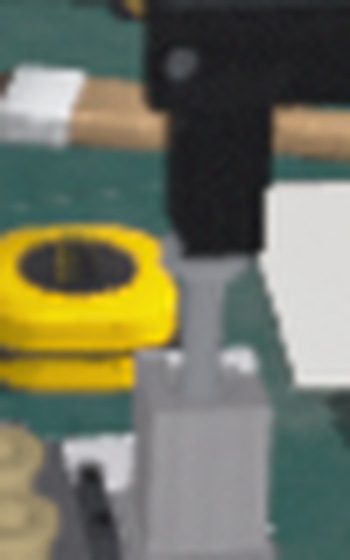

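No contact force with the foot 12 mm below the mouth, so it is in the hole. Continuing down.

>>> apply_moves --targets '[[[1.0, 0, 0, 0, 0, 0], [2.0, 0, 0, 0, 0, 0], [2.8, 0, 0, 0, 0, 0], [3.3, 0, 0, 0, 0, 0], [3.6, 0, 0, 0, 0, 0], [3.6, 0, 0, 0, 0, 0]]]'

```text
time_s: 7.75
tool_pos: [0.4963, 0.0195, 0.0958]
orientation: [-0.056, -0.705, -0.056, 0.705]
ft_force: [0.2, 0.2, -1.1]
grip_width: 0.0201
```

>>> apply_moves --targets '[[[0.1, 0, 0, 0, 0, 0], [0.2, 0, 0, 0, 0, 0], [0.3, 0, 0, 0, 0, 0], [0.3, 0, 0, 0, 0, 0]]]'

```text
time_s: 8.25
tool_pos: [0.4966, 0.0195, 0.0939]
orientation: [0.056, 0.705, 0.056, -0.705]
ft_force: [-2.7, 0.1, 5.2]
grip_width: 0.0206
```

```bash
python3 mv.py .4972 .0197 .094; python3 - <<'E'
from workcell import vision
import cv2
a=vision.get_image("side")["pixels"][220:300,320:370,::-1]; cv2.imwrite("pics/side9.png",cv2.resize(a,None,fx=7,fy=7,interpolation=cv2.INTER_LANCZOS4))
E
```

```text
t 8.25 pos [0.4966 0.0195 0.0939] w 0.02063322520398929 F [-2.7  0.1  5.2]
axes [[0.0, 0.158, -0.987], [0.0, -0.987, -0.158], [-1.0, 0.0, -0.0]]
shift cm [-0.01 -0.01 -0.06] rot [-0.0002 -0.0003 -0.    ] j6 [-0.069 -0.085  2.11   0.     1.117  1.343]
```

View pics/side9.png

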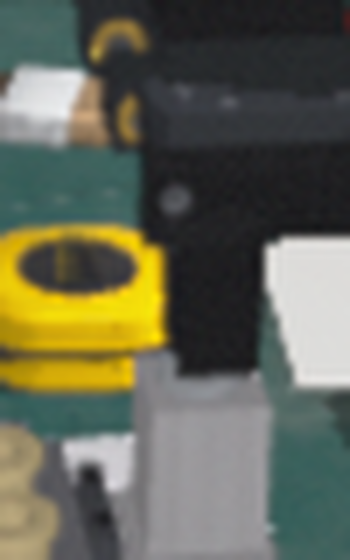

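Contact shows 5 N at the expected height, so the pin is home. Releasing and rising.

>>> apply_moves --targets '[[[0, 0, 0, 0, 0, 0], [0, 0, 0, 0, 0, 0], [0, 0, 0, 0, 0, 0], [0, 0, 0, 0, 0, 0]]]' --fingers 0.9

```text
time_s: 8.8
tool_pos: [0.4962, 0.0195, 0.0928]
orientation: [-0.056, -0.705, -0.056, 0.705]
ft_force: [-0.0, 0.2, 0.2]
grip_width: 0.0546
```

>>> apply_moves --targets '[[[-1, 0, 0, 0, 0, 0], [-5, 0, 0, 0, 0, 0], [-7, 0, 0, 0, 0, 0], [-7, 0, -5, 0, 0, 0], [-7, 0, -9.85, 0, 0, 0], [-7, 0, -9.85, 0, 0, 0], [-7, 0, -9.85, 0, 0, 0], [-7, 0, -9.85, 0, 0, 0]]]'

```text
time_s: 9.8
tool_pos: [0.5926, 0.035, 0.1633]
orientation: [-0.056, -0.705, -0.056, 0.705]
ft_force: [-0.4, -0.2, 0.2]
grip_width: 0.0905
```

```bash
python3 mv.py .595 .0353 .069; python3 - <<'E'
from workcell import vision
import cv2
a=vision.get_image("side")["pixels"][210:330,260:380,::-1]; cv2.imwrite("pics/side10.png",cv2.resize(a,None,fx=5,fy=5,interpolation=cv2.INTER_LANCZOS4))
E
```

```text
t 9.8 pos [0.5926 0.035  0.1633] w 0.09045517530640743 F [-0.4 -0.2  0.2]
axes [[-0.0, 0.158, -0.987], [-0.0, -0.987, -0.158], [-1.0, 0.0, 0.0]]
shift cm [ 9.43  0.01 -0.24] rot [-0.0004  0.0001 -0.    ] j6 [-0.031  0.055  1.845 -0.     1.241  1.381]
```

View pics/side10.png

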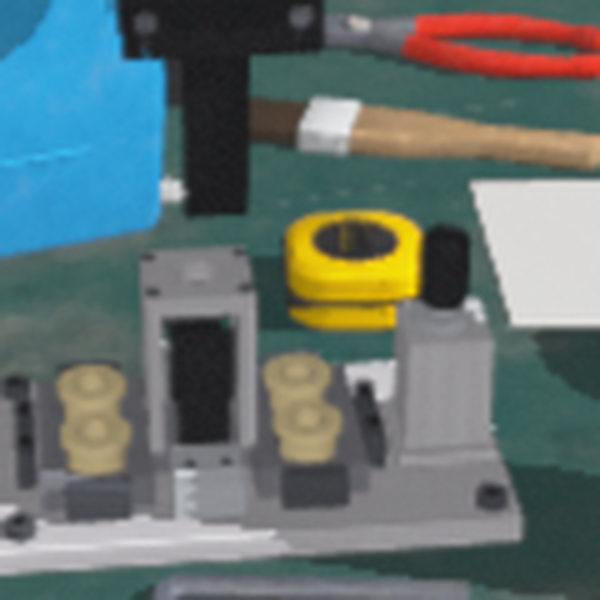

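The pin stands parked, knob at (446,265), flange flat on the boss. Going down over the catches, all clear of the parked knob (top 106 mm, gripper body at 128 mm).

>>> apply_moves --targets '[[[2, 0, -0.2, 0, 0, 0], [4, 0, -0.2, 0, 0, 0], [6, 0, -0.2, 0, 0, 0], [7.5, 0, -0.2, 0, 0, 0], [8.8, 0, -0.2, 0, 0, 0], [9.3, 0, -0.2, 0, 0, 0], [9.3, 0, -0.2, 0, 0, 0]]]'

```text
time_s: 10.72
tool_pos: [0.5956, 0.0354, 0.0698]
orientation: [-0.056, -0.705, -0.056, 0.705]
ft_force: [0.5, 0.7, -0.3]
grip_width: 0.0904
```

```bash
python3 mv.py .595 .0353 .069; python3 - <<'E'
from workcell import vision
import cv2
from h import *
d=vision.get_image("side")
for P in ([.4972,.0197,.106],[.4972,.0197,.066]): print(((proj(d,P)[0]-[260,210]+.5)*5-.5).round(1))
a=d["pixels"][210:330,260:380,::-1]; cv2.imwrite("pics/side11.png",cv2.resize(a,None,fx=5,fy=5,interpolation=cv2.INTER_LANCZOS4))
E
```

```text
t 10.725 pos [0.5956 0.0354 0.0698] w 0.090371575424329 F [ 0.5  0.7 -0.3]
axes [[-0.0, 0.158, -0.987], [0.0, -0.987, -0.158], [-1.0, -0.0, 0.0]]
shift cm [0.08 0.   0.06] rot [-0.0002  0.0002  0.0001] j6 [-0.031  0.164  1.898  0.     1.08   1.381]
[448.3 229.6]
[444.9 317.7]
```

View pics/side11.png

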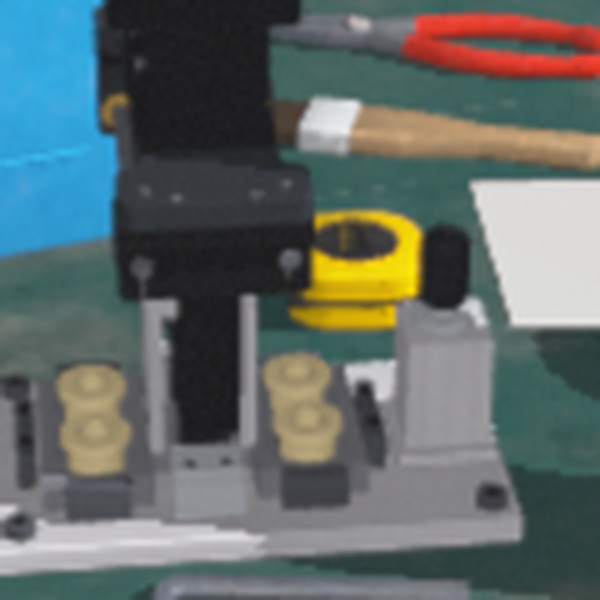

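The knob top matches its predicted fully-home position (448,230), and the fingers flank the tower. Pinching now.

>>> apply_moves --targets '[[[0, 0, 0, 0, 0, 0], [0, 0, 0, 0, 0, 0], [0, 0, 0, 0, 0, 0], [0, 0, 0, 0, 0, 0], [0, 0, 0, 0, 0, 0], [0, 0, 0, 0, 0, 0]]]' --fingers -1 --newtons 15

```text
time_s: 11.52
tool_pos: [0.5957, 0.0357, 0.0704]
orientation: [0.056, 0.705, 0.056, -0.705]
ft_force: [-0.5, 1.1, 4.0]
grip_width: 0.0467
```

>>> apply_moves --targets '[[[0, 0, 0, 0, 0, 0], [0, 0, 0, 0, 0, 0], [0, 0, 0, 0, 0, 0], [0, 0, 0, 0, 0, 0]]]' --newtons 35

```text
time_s: 12.02
tool_pos: [0.5957, 0.0356, 0.0704]
orientation: [0.056, 0.705, 0.056, -0.705]
ft_force: [-2.1, 2.5, 5.6]
grip_width: 0.0468
```

```bash
python3 mv.py .595 .0353 .169; python3 - <<'E'
from workcell import vision
import cv2
d=vision.get_image("side")
a=d["pixels"][210:330,260:380,::-1]; cv2.imwrite("pics/side12.png",cv2.resize(a,None,fx=5,fy=5,interpolation=cv2.INTER_LANCZOS4))
E
```

```text
t 12.025 pos [0.5957 0.0356 0.0704] w 0.04676964796606921 F [-2.1  2.5  5.6]
axes [[0.0, 0.158, -0.987], [0.0, -0.987, -0.158], [-1.0, -0.0, -0.0]]
shift cm [-9.86  0.02  0.07] rot [-0.0003 -0.0004  0.0004] j6 [-3.000e-02  1.630e-01  1.898e+00  1.000e-03  1.080e+00  1.381e+00]
```

View pics/side12.png

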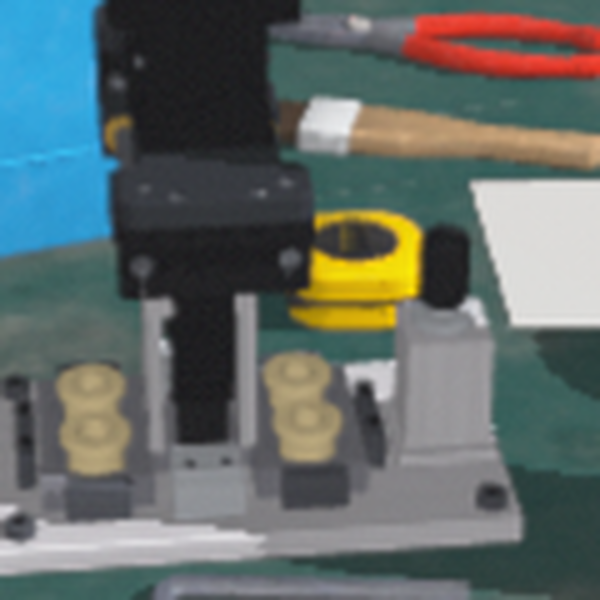

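The opening of 46.8 mm means both catches are fully in (48 mm nominal). I'll lift slowly first.

>>> apply_moves --targets '[[[-0.3, 0, 0, 0, 0, 0], [-0.6, 0, 0, 0, 0, 0], [-1.0, 0, 0, 0, 0, 0], [-1.4, 0, 0, 0, 0, 0], [-1.8, 0, 0, 0, 0, 0], [-1.8, 0, 0, 0, 0, 0]]]'

```text
time_s: 12.82
tool_pos: [0.596, 0.0354, 0.0886]
orientation: [0.056, 0.705, 0.056, -0.704]
ft_force: [-0.0, -0.1, -3.8]
grip_width: 0.0468
```

```bash
python3 mv.py .595 .0353 .169; python3 - <<'E'
from workcell import vision
import cv2
d=vision.get_image("side")
a=d["pixels"][210:330,260:380,::-1]; cv2.imwrite("pics/side13.png",cv2.resize(a,None,fx=5,fy=5,interpolation=cv2.INTER_LANCZOS4))
E
```

```text
t 12.825 pos [0.596  0.0354 0.0886] w 0.04679003018302358 F [-0.  -0.1 -3.8]
axes [[0.001, 0.158, -0.987], [-0.0, -0.987, -0.158], [-1.0, 0.0, -0.001]]
shift cm [-8.04 -0.01  0.09] rot [-0.0002 -0.0012 -0.0003] j6 [-0.031  0.14   1.889 -0.     1.111  1.381]
```

View pics/side13.png

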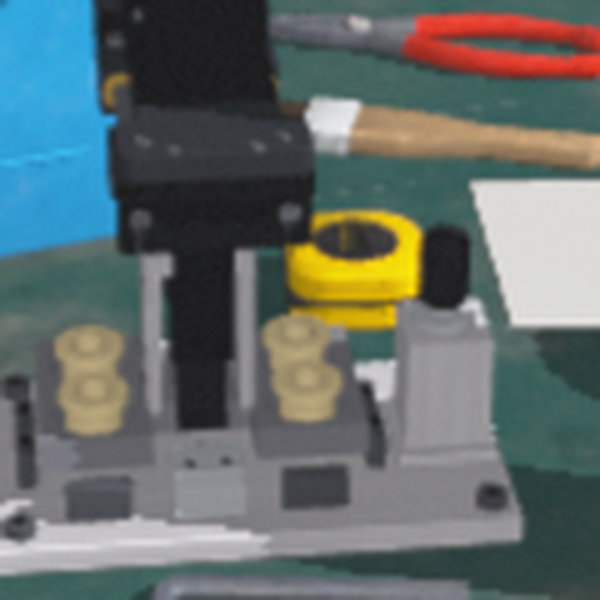

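The carrier is free and level, with all four bushings in place and about 4 N carried. Continuing up to 10 cm.

>>> apply_moves --targets '[[[-1, 0, 0, 0, 0, 0], [-2.5, 0, 0, 0, 0, 0], [-4, 0, 0, 0, 0, 0], [-5.5, 0, 0, 0, 0, 0], [-7, 0, 0, 0, 0, 0], [-7.8, 0, 0, 0, 0, 0], [-8.2, 0, 0, 0, 0, 0], [-8.2, 0, 0, 0, 0, 0]]]'

```text
time_s: 13.88
tool_pos: [0.5955, 0.0354, 0.1699]
orientation: [-0.056, -0.705, -0.056, 0.705]
ft_force: [-0.3, 0.7, -4.4]
grip_width: 0.047
```

>>> apply_moves --targets '[[[0, 0, 0, 0, 0, 0], [0, 0, 0, 0, 0, 0], [0, 0, 0, 0, 0, 0], [0, 0, 0, 0, 0, 0], [0, 0, 0, 0, 0, 0], [0, 0, 0, 0, 0, 0], [0, 0, 0, 0, 0, 0], [0, 0, 0, 0, 0, 0]]]'

```text
time_s: 14.88
tool_pos: [0.5955, 0.0354, 0.17]
orientation: [-0.056, -0.705, -0.056, 0.705]
ft_force: [0.2, 0.1, -3.2]
grip_width: 0.0468
```

```bash
python3 mv.py .595 .0353 .17; python3 - <<'E'
from workcell import vision
import cv2
for n,(y,x) in (("side",(190,230)),("top",(180,225))):
    a=vision.get_image(n)["pixels"][y:y+150,x:x+150,::-1]; cv2.imwrite(f"pics/{n}14.png",cv2.resize(a,None,fx=4,fy=4,interpolation=cv2.INTER_CUBIC))
E
```

```text
t 14.875 pos [0.5955 0.0354 0.17  ] w 0.04675818373223153 F [ 0.2  0.1 -3.2]
axes [[-0.0, 0.158, -0.987], [-0.0, -0.987, -0.158], [-1.0, 0.0, 0.0]]
shift cm [-0.    0.    0.05] rot [-0.0002  0.     -0.    ] j6 [-0.031  0.055  1.833 -0.     1.253  1.381]
```

View pics/side14.png

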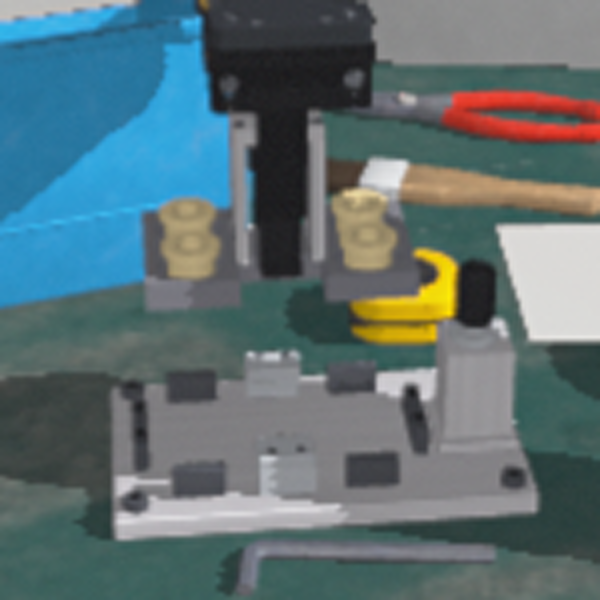

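View pics/top14.png

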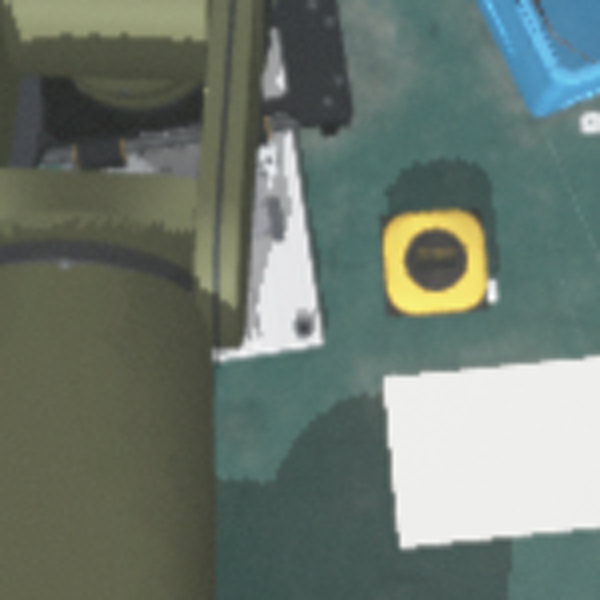

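```bash
python3 - <<'E'
from workcell import vision
from h import *
d=vision.get_image("side")
c,s=np.cos(.159),np.sin(.159)
for h in (.112,.126):
  for x,y in ((.064,.038),(-.064,.038)):
    print(h,x,((proj(d,[.5955+c*x-s*y,.0354+s*x+c*y,h])[0]-[230,190]+.5)*4-.5).round(1))
a=d["pixels"][225:275,255:345,::-1];cv2.imwrite("pics/side15.png",cv2.resize(a,None,fx=8,fy=8,interpolation=cv2.INTER_CUBIC))
E
```

```text
0.112 0.064 [146. 308.]
0.112 -0.064 [418.7 293.7]
0.126 0.064 [144.8 281.5]
0.126 -0.064 [419.4 267.6]
```

View pics/side15.png

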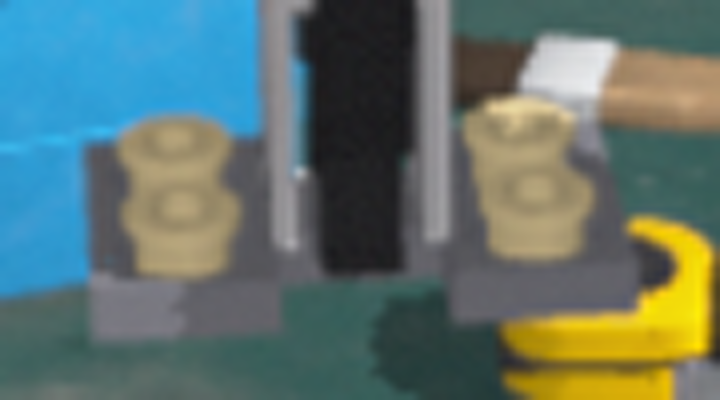

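The carrier's corners lie within about a pixel of where a level carrier 100 mm above its seat would put them, (147,307) and (418,293), and the four bushings are seated. Handing in.

```bash
python3 - <<'E'
from workcell import order,sensors
o=sensors.get_obs();print(o["tool_pos"],o["grip_width"],abs(o["joint_vel"]).max())
print(order.job_done())
E
```

```text
[0.59553228 0.03540843 0.1699753 ] 0.04664797162876726 0.0015485493548825858
the job is handed in; nothing more can be done
None
```

I took the carrier out of the nest and handed the job in with the arm still holding it by the pinched catches, about 10 cm above its seat. It took about 15 s of the 51 s allowed.

- **Lock pin:** I pulled it up out of the tower and set it in the parking hole. Contact with the boss came at the expected height with about 5 N. In the later pictures its flange sits on the boss, and the knob top is within about a pixel of where it should be.
- **Catches:** The fingers closed to 46.8 mm. That is about 1 mm less than the 48 mm given for fully pinched, so I took both catches to be home. The carrier then lifted with no snag.
- **Carrier:** It is level within about a pixel of the predicted position. It hung still for 1 s and held its height. All four bushings are in their pockets.
- **Force reading:** The wrist showed 3–4.5 N against an expected weight of about 4.5 N, which is within its noise.
- **Other items:** The tape measure, hex key and pliers were not touched and look unmoved in the side picture. My last top picture was cropped and shows only the tape measure.

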